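# Push the orange capacitor tester on against the earth block

### The arm

A 6-joint arm with a two-finger parallel gripper is mounted at the origin on the work surface. World frame = base frame: x ahead of the robot, y to its left, z up, the work surface at z = 0. Lengths are in m, angles in rad, forces in N, time in s.
With the tool pointing down it reaches from about 0.3 to 0.875 m from the base axis. Payload 6.4 kg.
Tool frame: the origin (TCP) lies at the very end of the fingers, on their centre line; the grasp point (between the pads) lies 19 mm behind it; x points along the fingers, y is the direction in which the jaws open and shut, and the axes are right-handed (so a half turn about x gives the same grasp; the last joint's range is limited). The gripper opens to 85 mm and grips with 20 to 120 N. Pads are 22 mm wide; open, the fingers measure 114 mm over their backs; the gripper's body (76 mm by 85 mm) begins 54 mm behind the grasp point. The pads swing forward as they close: fully open they stand 13 mm farther back than shut.
Start: joints at [-1.417, 0.181, 1.607, -0, 1.354, -0.206], TCP at [0.202, -0.538, 0.231] pointing down, gripper open.
Joint ranges: [-2.99, 2.99], [-0.89, 2.07], [0.3, 2.58], [-1.14, 4.28], [0, 2.63], [-3.12, 3.12]. Speed limits (rad/s): [2.57, 2.57, 3.01, 3.14, 3.14, 3.14].

### API

Orientations are given as a unit quaternion [w, x, y, z].
In Python, from bench import status, optics, hand_in gives the robot as it stands. The module is installed in compiled form; this text tells all that it offers.
- The arm moves only by the shell command python3 -m jog 'ROWS'. ROWS is JSON, one flat list of numbers, 5 for each row, row after row: the shift along the tool's x, y, z in mm, then the turn about the tool's x in degrees, then the opening in per cent of the stroke, from 0 (shut) to 100 (fully open). In form: [tx, ty, tz, yaw, gripper, tx, ty, tz, yaw, gripper, ...]. A call has exactly 5 rows; each row is the pose to reach, as a shift and turn from the pose commanded when the call began, along the tool's axes at that moment; what a row does not reach only later rows make up. A row lasts 1/10 s, in which the tool goes at most 50 mm and 8.59 degrees, less where a joint would pass 70% of its speed; a pose out of reach is approached as far as the arm can. A call with a gripper value outside its range is refused whole. The fingers move at their own pace and stop on an object; the grip force is fixed at half the most. Time passes only in rows, so rows that repeat a pose let the fingers close, or fill a call up. It gives the time, the measured TCP pose, the force and the opening at its end, in the units of the state.
- status.get_obs(): the state, without advancing time (a new reading comes with each control period).
- optics.camera(name): name is "side" or "top"; returns the picture (400x640x3 uint8, red, green, blue); there is no depth.
- optics.get_calibration(name): a dict with "vertical_fov" (degrees; the focal length in pixels is half the picture's height over the tangent of half this angle, whatever the lens; pixels are square), "cx", "cy" (the principal point, pixels), "extrinsics" (4x4, takes a point from camera to world coordinates). Camera axes: x right, y up, looking along -z (the intrinsics and any distortion apply to the point x, -y, -z); pixel columns grow to the right and rows downward; lengths in m; the calibration is good to about 2 mm. A picture is of the moment at which its call begins. get_calibration takes no time and is no camera call.
- hand_in(): hands the job in, once; it reports no verdict.
The state is a dict: "time_s": time; "q": joint angles; "dq": joint speeds; "joint_efforts": joint torques, N m; "eef_pos": TCP position; "eef_rot": TCP orientation; "wrist_force": force on the tool from outside, world axes, zero at the start; "torque": the same for the moment, N m; "opening": opening from 0.0 (shut) to 1.0 (fully open).
Only numpy, scipy, OpenCV 4.12 (cv2) and the standard library are available. Lean on these libraries where they do the work, as an engineer would, in place of code of your own. Each camera call takes 0.05 s, during which the arm holds its last target. There are 200 camera calls.

### The job

Switch on the orange capacitor tester: pick it up and, holding it clear of the bench, push the white button on its end against the upright front face of the steel earth block until it is fully in; it stays in by itself. Then lay it flat in the shallow blue tray and let go. Leave the grey and green testers where they lie.

Things in the scene. Friction and masses are not known exactly. Their poses are not given: they have to be found in the camera images.
- orange_mid (a point): centre of the loose orange tester: a bar 30 x 30 mm in section, 120 mm long, about 0.12 kg, lying on the bench. Its x axis runs along the bar to the end with the round white button (18 mm across, tip 72 mm from the centre when out, 64 mm when in); a thin brass probe stands 16 mm out of the other end. z points up; the centre is 15 mm above what it lies on.
- orange_button (a joint): how far the orange tester's white end button is pushed in, in m: 0 = out (off), 0.008 = fully in (on). It has no return spring: it resists with about 4 N all the way and stays where it is left, until it stops hard at 8 mm.
- block_face (a point): point on the upright front face of the bolted-down steel earth block (green stripe along its top). The face is 110 mm wide, from 12 to 90 mm above the bench; this point is midway across, 55 mm up. The x axis is level and points INTO the block, square to the face (the way to push); y runs along the face. A foot 12 mm high stands 15 mm out in front of the face.
- tray_in (a point): centre of the inner floor (4 mm above the bench) of the shallow blue tray, fixed to the bench: inside 232 mm along its x axis and 172 mm along y, walls 4 mm thick, their tops 18 mm above the bench.
- grey_mid (a point): centre of the grey tester, a bystander of the same shape and axes as the orange one, lying on the bench
- green_mid (a point): centre of the green tester, a bystander of the same shape and axes as the orange one, lying on the bench
Not all that is in view belongs to the job. There is more than one size of the part that bears orange_mid; the job needs the middle-sized.

How it is judged:
On the way:
1. the orange tester's button is pushed in against the front face of the earth block, with the tester held clear of the bench (value of joint orange_button above 0.006 m and height (world z) of orange_mid above 0.022 m and x of orange_mid in the frame of block_face between -0.08 and -0.05 m and y of orange_mid in the frame of block_face between -0.07 and 0.07 m), for 0.1 s.
At the end, for the whole second after the job is handed in: The orange tester's button is in (more than 6 of its 8 mm) and the tester lies flat and still on the tray's floor: its centre within 60 mm (along the tray) and 75 mm (across) of the tray's centre and less than 21 mm above the floor (value of joint orange_button above 0.006 m and x of orange_mid in the frame of tray_in between -0.06 and 0.06 m and y of orange_mid in the frame of tray_in between -0.075 and 0.075 m and z of orange_mid in the frame of tray_in between 0.008 and 0.021 m and linear speed of orange below 0.02 m/s); the robot touches nothing.
It fails at once if the grey tester is moved more than 25 mm (distance of grey_mid from where it was at the start of the episode above 0.025 m).
It fails at once if the green tester is moved more than 25 mm (distance of green_mid from where it was at the start of the episode above 0.025 m).
It also fails if it takes over 54 s, if anything falls off the work surface, if the arm or the gripper's body presses on something with over 40 N, if the wrist force passes 120 N, or if a joint passes its speed limit or range.

## Working session

There is one attempt and no reset: what is moved stays moved. The work goes in short steps, Python scripts to look and compute and a shell command to move; the robot and the scene stay as the last step left them, time stands still between calls to the robot, and variables do not carry over. Pictures are saved under pics/ and viewed, on a budget of 10 in all, crops included, one or two more only if the job needs it, and the job is handed in when it is done.

```bash
mkdir -p pics
python3 - <<'E'
from bench import status, optics
import cv2,numpy as np
for n in("top","side"):
    c=optics.get_calibration(n); print(n,c)
    cv2.imwrite(f"pics/{n}0.png",optics.camera(n)[:,:,::-1])
print(status.get_obs())
E
```

```text
top {'vertical_fov': 45.78692414503763, 'cx': 317.95472385988006, 'cy': 203.0253326171492, 'extrinsics': array([[-0.01407301,  0.99887814, -0.04521514,  0.47088897],
       [-0.9996902 , -0.01312723,  0.02114649,  0.00898375],
       [ 0.02052922,  0.04549872,  0.99875343,  0.94292401],
       [ 0.        ,  0.        ,  0.        ,  1.        ]])}
side {'vertical_fov': 50.934344049209926, 'cx': 319.4726953580156, 'cy': 191.25894733110954, 'extrinsics': array([[-0.97838276,  0.14199524, -0.15034804,  0.38388333],
       [-0.20588943, -0.60058125,  0.77260061,  0.61487646],
       [ 0.01940939,  0.78685419,  0.61683366,  0.54726255],
       [ 0.        ,  0.        ,  0.        ,  1.        ]])}
{'time_s': 0.1, 'q': array([-1.41730881e+00,  1.81481820e-01,  1.60790872e+00,  5.92629529e-06,
        1.35378610e+00, -2.06326422e-01]), 'dq': array([ 0.00022747, -0.00178188, -0.00227733, -0.00147992,  0.00181044,
       -0.000197  ]), 'joint_efforts': array([ 2.29186608e-04, -4.45876408e+01, -3.52237916e+01, -1.83516559e-04,
        4.12484194e-03,  3.86323268e-05]), 'eef_pos': array([ 0.20238446, -0.53767899,  0.23046542]), 'eef_rot': array([ 0.12596805,  0.69571102,  0.1270876 , -0.69567734]), 'wrist_force': array([-0.02667595,  0.35720839, -0.62951608]), 'torque': array([-0.00213827, -0.00621653, -0.01446812]), 'opening': 0.9985954348279366}
```

View pics/top0.png

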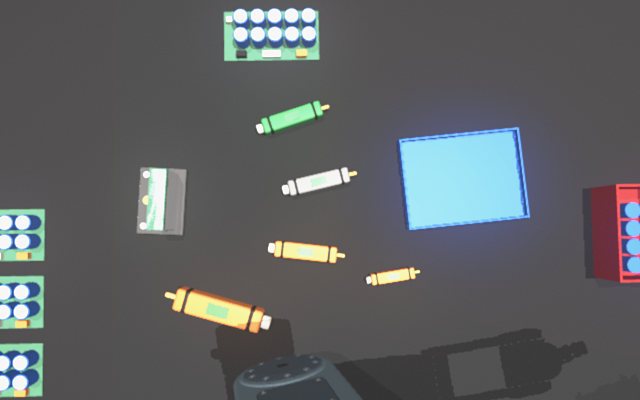

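View pics/side0.png

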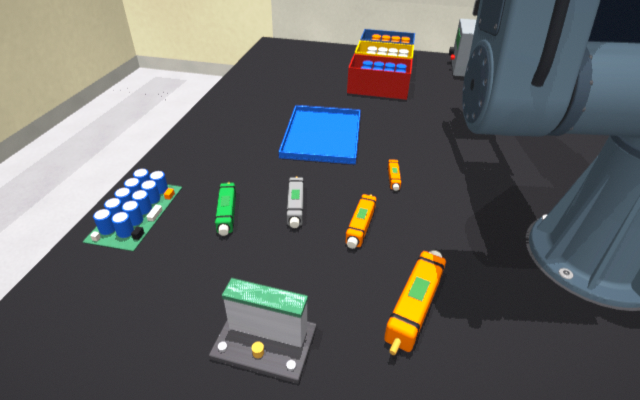

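The top view shows three orange testers: large (219,310), middle (305,252) and small (392,276). The middle one matches the grey (320,181) and green (291,118) in size, and its white button is at the left end (272,248). The block is at (160,201) and the tray at (464,179).

```bash
cat > h.py <<'E'
import numpy as np,cv2
from bench import optics,status
def cal(n):
    c=optics.get_calibration(n); return c,200/np.tan(np.radians(c["vertical_fov"]/2))
def p2w(n,uv,z):
    c,f=cal(n);E=c["extrinsics"];u,v=uv
    d=E[:3,:3]@np.array([(u-c["cx"])/f,-(v-c["cy"])/f,-1]);o=E[:3,3]
    return o+d*(z-o[2])/d[2]
def w2p(n,p):
    c,f=cal(n);E=c["extrinsics"];q=E[:3,:3].T@(np.array(p)-E[:3,3])
    return np.array([c["cx"]+f*q[0]/-q[2],c["cy"]-f*q[1]/-q[2]])
E
python3 - <<'E'
from h import *
t=cv2.imread("pics/top0.png");s=cv2.imread("pics/side0.png")
a=cv2.resize(t[140:300,120:360],None,fx=2.5,fy=2.5,interpolation=cv2.INTER_CUBIC)
b=cv2.resize(s[180:380,200:400],None,fx=2,fy=2,interpolation=cv2.INTER_CUBIC)[:, :]
b=cv2.resize(s[270:380,200:325],None,fx=1.6,fy=1.6,interpolation=cv2.INTER_CUBIC)
out=np.zeros((400+176,600,3),np.uint8);out[:400]=a;out[400:,:200]=b[:176,:200];
c=cv2.resize(s[185:255,310:400],None,fx=2.5,fy=2.5);out[400:575,220:445]=c
cv2.imwrite("pics/crop.png",out)
r=lambda x:np.round(x,4)
# tray corners (outer top z=.018)
hsv=cv2.cvtColor(t,cv2.COLOR_BGR2HSV)
m=cv2.inRange(hsv,(95,120,120),(125,255,255));m[:,:390]=0;m[:,540:]=0
m=cv2.morphologyEx(m,cv2.MORPH_OPEN,np.ones((3,3)))
k=max(cv2.findContours(m,0,2)[0],key=cv2.contourArea)
W=np.array([p2w("top",q,.018)[:2] for q in k[:,0]],np.float32)
print("tray",cv2.minAreaRect(W))
for nm,lo,hi,roi in(("orange",(8,120,120),(28,255,255),(265,235,350,270)),("green",(45,80,60),(85,255,255),(250,95,335,140))):
    m=cv2.inRange(hsv,lo,hi);M=np.zeros_like(m);x0,y0,x1,y1=roi;M[y0:y1,x0:x1]=m[y0:y1,x0:x1]
    k=max(cv2.findContours(cv2.morphologyEx(M,cv2.MORPH_CLOSE,np.ones((7,7))),0,2)[0],key=cv2.contourArea)
    W=np.array([p2w("top",q,.022)[:2] for q in k[:,0]],np.float32);print(nm,cv2.minAreaRect(W))
print("side->top check: tray px",p2w("side",(288,108),.018),p2w("top",(527,217),.018))
E
```

```text
tray ((0.5640366077423096, -0.35770106315612793), (0.18221214413642883, 0.1249852254986763), 5.2249884605407715)
orange ((0.4186958372592926, 0.010598279535770416), (0.13047760725021362, 0.0324481725692749), 82.99441528320312)
green ((0.6814783215522766, 0.037933047860860825), (0.03499661013484001, 0.12102852016687393), 18.02374839782715)
side->top check: tray px [ 0.67220211 -0.38833707  0.018     ] [ 0.47978364 -0.42219939  0.018     ]
```

View pics/crop.png

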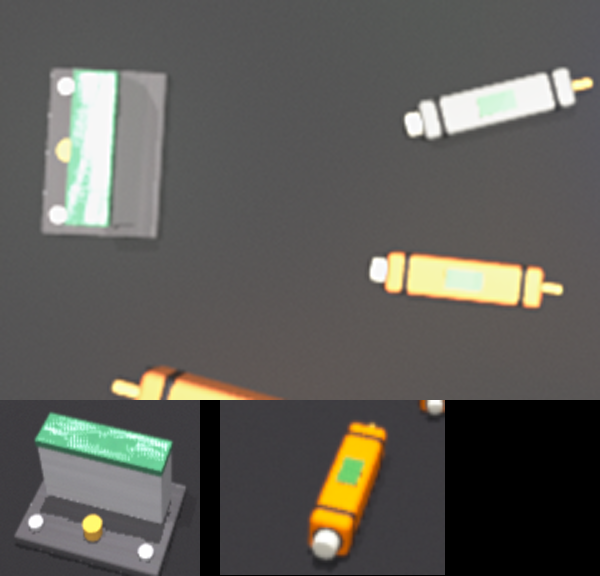

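Run:
```python
from h import *
F=lambda x,y:(x/2.5+120-.3,y/2.5+140-.3)
np.set_printoptions(precision=4,suppress=True)
T=lambda uv,z:p2w("top",uv,z)
def seg(n,a,b):
    d=b-a;print(n,a,b,"mid",(a+b)/2,"len",np.linalg.norm(d),"ang",np.degrees(np.arctan2(d[1],d[0])))
seg("face top",T(F(118,72),.09),T(F(108,226),.09))
seg("foot edge",T(F(167,74),.012),T(F(158,237),.012))
S=lambda x,y:(x/1.6+200-.2,(y-400)/1.6+270-.2)
seg("side: top near",p2w("side",S(37,441),.09),p2w("side",S(165,469),.09))
seg("side: top far",p2w("side",S(52,415),.09),p2w("side",S(172,442),.09))
seg("orange",T(F(543,288),.027),T(F(387,272),.027))
print("button tip side",p2w("side",(310+105/2.5,185+144/2.5),.015),"top",T(F(371,269),.018))
seg("grey",T(F(574,85),.027),T(F(424,120),.027))
C=[T(p,.018) for p in((399,140),(518,128),(529,217),(408,229))]
for i in range(4): seg("tray",C[i],C[(i+1)%4])
print("tray c",sum(C)/4)
D=[p2w("side",p,.018) for p in((288,108),(361,110),(357,161),(281,157))]
print("tray side",np.array(D),sum(D)/4)
from scipy.spatial.transform import Rotation as R
q=status.get_obs()["eef_rot"];print(R.from_quat(q[[1,2,3,0]]).as_matrix())
```

```text
face top [0.5752 0.2616 0.09  ] [0.4647 0.2686 0.09  ] mid [0.52   0.2651 0.09  ] len 0.11067677666047566 ang 176.34165722730427
foot edge [0.5827 0.2464 0.012 ] [0.455  0.2536 0.012 ] mid [0.5189 0.25   0.012 ] len 0.12785652998165134 ang 176.78211323234933
side: top near [0.5743 0.2921 0.09  ] [0.4638 0.2956 0.09  ] mid [0.5191 0.2938 0.09  ] len 0.11060080616154916 ang 178.22377233120622
side: top far [0.5723 0.2632 0.09  ] [0.4644 0.2683 0.09  ] mid [0.5183 0.2658 0.09  ] len 0.1080344980080538 ang 177.313232530285
orange [ 0.4118 -0.0455  0.027 ] [0.4259 0.0745 0.027 ] mid [0.4188 0.0145 0.027 ] len 0.12081557371335003 ang 83.29112851609193
button tip side [0.4267 0.0799 0.015 ] top [0.4279 0.0875 0.018 ]
grey [ 0.5686 -0.0722  0.027 ] [0.5428 0.0447 0.027 ] mid [ 0.5557 -0.0137  0.027 ] len 0.11966772769735944 ang 102.46769695418448
tray [ 0.6352 -0.1724  0.018 ] [ 0.6567 -0.4102  0.018 ] mid [ 0.646  -0.2913  0.018 ] len 0.23882146123308307 ang -84.82436473604086
tray [ 0.6567 -0.4102  0.018 ] [ 0.4797 -0.4262  0.018 ] mid [ 0.5682 -0.4182  0.018 ] len 0.17773516996994684 ang -174.8501475157966
tray [ 0.4797 -0.4262  0.018 ] [ 0.4595 -0.1862  0.018 ] mid [ 0.4696 -0.3062  0.018 ] len 0.2408037033450574 ang 94.81031618229574
tray [ 0.4595 -0.1862  0.018 ] [ 0.6352 -0.1724  0.018 ] mid [ 0.5474 -0.1793  0.018 ] len 0.17621180333179423 ang 4.506674158093159
tray c [ 0.5578 -0.2987  0.018 ]
tray side [[ 0.6722 -0.3883  0.018 ]
 [ 0.4766 -0.4252  0.018 ]
 [ 0.4532 -0.1759  0.018 ]
 [ 0.624  -0.1514  0.018 ]] [ 0.5565 -0.2852  0.018 ]
[[-0.0002  0.3521 -0.936 ]
 [ 0.0016 -0.936  -0.3521]
 [-1.     -0.0015 -0.0003]]
```

```bash
cat >> h.py <<'E'
from scipy.spatial.transform import Rotation as R
def to(p,yang):
    """shift (mm, tool axes) and turn (deg) to bring TCP to p with tool-y at world angle yang"""
    o=status.get_obs();q=o["eef_rot"];M=R.from_quat(q[[1,2,3,0]]).as_matrix()
    a=np.degrees(np.arctan2(M[1,1],M[0,1]));t=(a-yang+180)%360-180
    print("shift",np.round(M.T@(np.array(p)-o["eef_pos"])*1000,1),"turn",round(t,2),"at",o["eef_pos"].round(4),"ang",round(a,2),"F",o["wrist_force"].round(1),"open",round(o["opening"],3),"t",o["time_s"],"tilt",M[2].round(4))
E
python3 -m jog '[4,-37,-33,-8,100, 8,-74,-67,-16,100, 12,-111,-100,-24,100, 16,-148,-133,-32,100, 20,-185,-166,-40,100]'
python3 -c "
from h import *
to((.4188,.0145,.13),-6.7)"
```

```text
time_s: 0.6
eef_pos: [0.2929, -0.3045, 0.2107]
eef_rot: [0.358, 0.61, 0.359, -0.609]
wrist_force: [2.0, 1.3, 0.8]
opening: 1.0
shift [  80.9  -45.  -340. ] turn -22.39 at [ 0.2929 -0.3045  0.2107] ang -29.09 F [2.  1.3 0.8] open 1.0 t 0.6 tilt [-1.e+00 -3.e-04 -4.e-04]
```

```bash
python3 -m jog '[8,-5,-45,-5,100, 16,-11,-90,-10,100, 24,-16,-135,-15,100, 32,-22,-180,-20,100, 40,-28,-220,-22.5,100]' >/dev/null
python3 -c "
from h import *
to((.4188,.0145,.13),-6.7)"
```

```text
shift [  41.    28.8 -117.7] turn -0.0 at [ 0.3765 -0.0991  0.1709] ang -6.7 F [ 0.5 -0.5  1.1] open 0.999 t 1.1 tilt [-1.e+00  3.e-04 -1.e-04]
```

```bash
python3 -m jog '[10,10,-40,0,100, 20,20,-80,0,100, 30,29,-118,0,100, 41,29,-118,0,100, 41,29,-118,0,100]' >/dev/null
python3 - <<'E'
from h import *
to((.4188,.0145,.004),-6.7)
t=optics.camera("top")[:,:,::-1];s=optics.camera("side")[:,:,::-1]
o=np.hstack([cv2.resize(t[190:310,230:380],(500,400)),cv2.resize(s[150:270,310:400],(300,400))])
cv2.imwrite("pics/app.png",o)
E
```

```text
shift [124.6   1.5  -1. ] turn -0.02 at [0.4177 0.0136 0.1286] ang -6.72 F [-0.  -1.1 -1.1] open 0.998 t 1.6 tilt [-1.0e+00 -3.8e-03 -2.0e-04]
```

View pics/app.png

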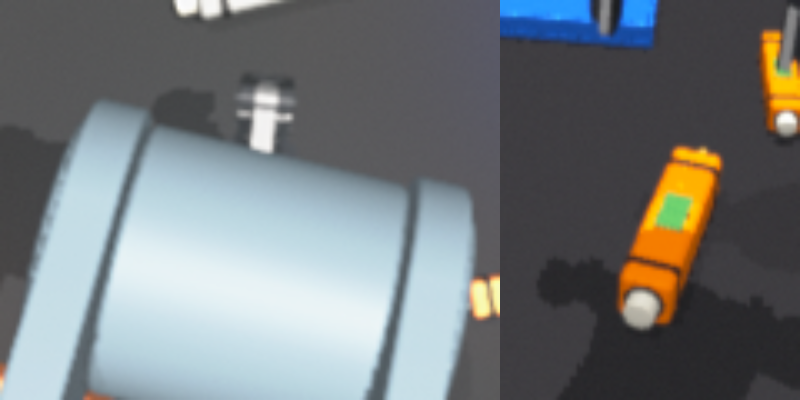

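The close view shows the middle orange tester undisturbed, with its button facing the side camera. The arm hides it in the top view. I'm descending now.

```bash
python3 -m jog '[25,1,-1,0,100, 50,1,-1,0,100, 75,1,-1,0,100, 95,1,-1,0,100, 110,1,-1,0,100]' 
python3 -c "
from h import *
to((.4188,.0145,.004),-6.7)"
```

```text
time_s: 2.2
eef_pos: [0.4201, 0.0118, 0.0197]
eef_rot: [-0.468, -0.53, -0.468, 0.53]
wrist_force: [0.8, -0.2, 0.6]
opening: 1.002
shift [15.7 -1.6 -2.5] turn -0.35 at [0.4201 0.0118 0.0197] ang -7.05 F [ 0.8 -0.2  0.6] open 1.002 t 2.2 tilt [-1.e+00 -2.e-04  2.e-04]
```

```bash
python3 -m jog '[8,0,0,0,100, 15,0,0,0,100, 15,0,0,0,100, 15,0,0,0,0, 15,0,0,0,0]'; python3 -m jog '[0,0,0,0,0, 0,0,0,0,0, 0,0,0,0,0, 0,0,0,0,0, 0,0,0,0,0]'
python3 - <<'E'
from h import *
to((.4188,.0145,.11),-6.7)
E
```

```text
time_s: 2.7
eef_pos: [0.421, 0.0132, 0.006]
eef_rot: [0.469, 0.529, 0.469, -0.529]
wrist_force: [0.6, 0.2, 0.5]
opening: 0.695
time_s: 3.2
eef_pos: [0.4209, 0.0133, 0.0059]
eef_rot: [0.469, 0.529, 0.469, -0.529]
wrist_force: [-1.5, 0.3, 6.8]
opening: 0.338
shift [-104.1   -2.1   -0.9] turn -0.17 at [0.4209 0.0133 0.0059] ang -6.87 F [-1.5  0.3  6.8] open 0.338 t 3.2 tilt [-1.e+00  1.e-03  1.e-04]
```

```bash
python3 -m jog '[-8,0,0,0,0, -20,0,0,0,0, -30,0,0,0,0, -40,0,0,0,0, -40,0,0,0,0]'
python3 - <<'E'
from h import *
s=optics.camera("side")[:,:,::-1]
cv2.imwrite("pics/lift.png",cv2.resize(s[130:290,270:430],(560,560)))
# hold centre ~100 mm off face, 3.4deg turn
n=np.array([np.cos(np.radians(86.5)),np.sin(np.radians(86.5))])
for d in (.100,.075): 
    c=np.array([.519,.265])-n*d; to((*c,.046),-3.5)
E
```

```text
time_s: 3.7
eef_pos: [0.4215, 0.0132, 0.0468]
eef_rot: [0.47, 0.53, 0.468, -0.528]
wrist_force: [0.4, -1.0, -1.2]
opening: 0.339
shift [   0.2   73.  -161.9] turn -3.38 at [0.421  0.0132 0.0461] ang -6.88 F [-0.6 -0.1 -1.6] open 0.339 t 3.75 tilt [-1.e+00  2.e-03  3.e-04]
shift [   0.2   71.6 -186.8] turn -3.38 at [0.421  0.0132 0.0461] ang -6.88 F [-0.6 -0.1 -1.6] open 0.339 t 3.75 tilt [-1.e+00  2.e-03  3.e-04]
```

View pics/lift.png

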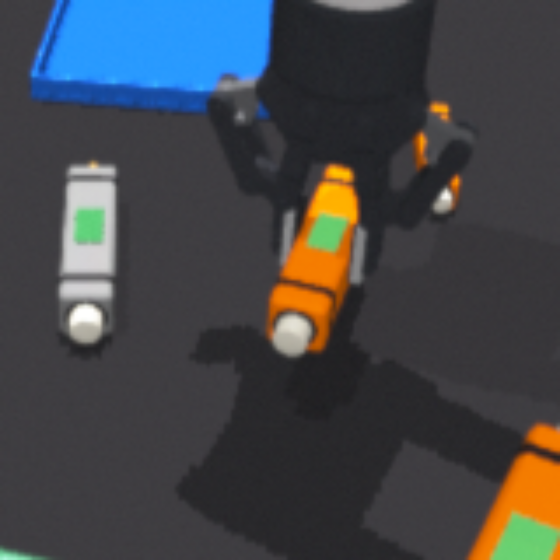

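```bash
python3 -m jog '[0,10,-35,0,0, 0,22,-75,0,0, 0,40,-115,0,0, 0,60,-145,-2,0, 0,73,-162,-3.4,0]' >/dev/null
python3 -m jog '[0,0,0,0,0, 0,0,0,0,0, 0,0,0,0,0, 0,0,0,0,0, 0,0,0,0,0]' >/dev/null
python3 - <<'E'
from h import *
s=optics.camera("side")[:,:,::-1];t=optics.camera("top")[:,:,::-1]
cv2.imwrite("pics/face.png",np.hstack([cv2.resize(s[170:350,180:360],(400,400)),cv2.resize(t[130:290,120:280],(400,400))]))
n=np.array([np.cos(np.radians(86.5)),np.sin(np.radians(86.5))])
c=np.array([.519,.265])-n*.064; to((*c,.046),-3.5)
print("lift-pic expected tip",w2p("side",(.421+.072*.12,.0145+.072*.993,.055)),"seen 353.7,225.1")
o=status.get_obs()["eef_pos"];k=np.array([o[0],o[1]+.001,.055]);print("now tip",w2p("side",k+np.r_[n*.072,0]),"top",w2p("top",k+np.r_[n*.072,0]))
E
```

```text
shift [ -0.6   0.8 -36.2] turn -0.03 at [0.5121 0.165  0.0454] ang -3.53 F [-0.6 -0.2 -0.9] open 0.339 t 4.85 tilt [-1.  0.  0.]
lift-pic expected tip [351.33724381 228.16697072] seen 353.7,225.1
now tip [277.37490311 288.30550545] top [185.25736467 201.89488645]
```

View pics/face.png

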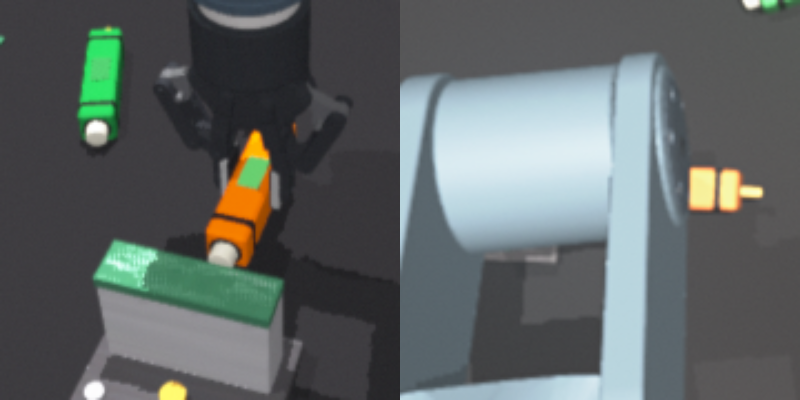

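The side view shows the bar level, with its button about 28 mm short of the face and near the middle of it. In the top view only the probe end shows, at about (265,207). I'm closing in, then pushing in small steps while watching the force.

```bash
python3 -m jog '[0,0,-8,0,0, 0,0,-15,0,0, 0,0,-20,0,0, 0,0,-24,0,0, 0,0,-24,0,0]'
python3 -m jog '[0,0,-2,0,0, 0,0,-4,0,0, 0,0,-6,0,0, 0,0,-6,0,0, 0,0,-6,0,0]'
python3 -c "
from h import *
print('probe tip',p2w('top',(264.8,206.8),.055))"
```

```text
time_s: 5.35
eef_pos: [0.5136, 0.1902, 0.0453]
eef_rot: [0.485, 0.515, 0.485, -0.515]
wrist_force: [-0.1, -0.7, -0.9]
opening: 0.336
time_s: 5.85
eef_pos: [0.5139, 0.1951, 0.0452]
eef_rot: [-0.485, -0.515, -0.485, 0.515]
wrist_force: [0.0, -3.9, -0.4]
opening: 0.337
probe tip [0.5053214  0.08980751 0.055     ]
```

```bash
python3 -m jog '[0,0,-1,0,0, 0,0,-2,0,0, 0,0,-3,0,0, 0,0,-4,0,0, 0,0,-4,0,0]'
python3 -m jog '[0,0,-1,0,0, 0,0,-2,0,0, 0,0,-3,0,0, 0,0,-3,0,0, 0,0,-3,0,0]'
```

```text
time_s: 6.35
eef_pos: [0.5142, 0.1996, 0.0452]
eef_rot: [0.485, 0.515, 0.485, -0.515]
wrist_force: [-0.4, -3.7, -2.0]
opening: 0.339
time_s: 6.85
eef_pos: [0.5143, 0.2004, 0.0453]
eef_rot: [-0.485, -0.514, -0.484, 0.516]
wrist_force: [-1.7, -13.8, 0.8]
opening: 0.341
```

The hard stop showed up at 13.8 N, after about 8 mm of travel at 4 N. The TCP was then 64 mm from the face, as expected. I'm backing off and lifting.

```bash
python3 -m jog '[0,0,5,0,0, 0,0,35,0,0, 0,0,65,0,0, -35,0,75,0,0, -70,0,80,0,0]'
python3 - <<'E'
from h import *
to((.557,-.300,.115),5)
E
```

```text
time_s: 7.35
eef_pos: [0.5087, 0.1221, 0.1151]
eef_rot: [-0.483, -0.515, -0.485, 0.516]
wrist_force: [0.5, 0.6, -1.2]
opening: 0.337
shift [ -0.5  74.6 418.2] turn -8.58 at [0.5087 0.1221 0.1151] ang -3.58 F [ 0.5  0.6 -1.2] open 0.337 t 7.35 tilt [-1.     -0.0025 -0.0012]
```

```bash
python3 -m jog '[0,5,40,0,0, 0,12,82,0,0, 0,20,125,0,0, 0,30,170,0,0, 0,38,215,0,0]' >/dev/null
python3 -m jog '[0,8,45,-2,0, 0,16,90,-4,0, 0,24,135,-6,0, 0,32,180,-8,0, 0,37,203,-8.6,0]' >/dev/null
python3 -m jog '[0,0,0,0,0, 0,0,0,0,0, 0,0,0,0,0, 0,0,0,0,0, 0,0,0,0,0]'
python3 - <<'E'
from h import *
to((.557,-.300,.0115),5)
s=optics.camera("side")[:,:,::-1]
cv2.imwrite("pics/tray.png",cv2.resize(s[60:180,250:400],(750,600)))
E
```

```text
time_s: 8.85
eef_pos: [0.5593, -0.298, 0.1154]
eef_rot: [0.522, 0.477, 0.522, -0.477]
wrist_force: [-0.2, 0.5, -1.2]
opening: 0.339
shift [103.9  -2.4   1.8] turn 0.19 at [ 0.5593 -0.298   0.1154] ang 5.19 F [-0.2  0.5 -1.2] open 0.339 t 8.85 tilt [-1.e+00  1.e-04 -2.e-04]
```

View pics/tray.png

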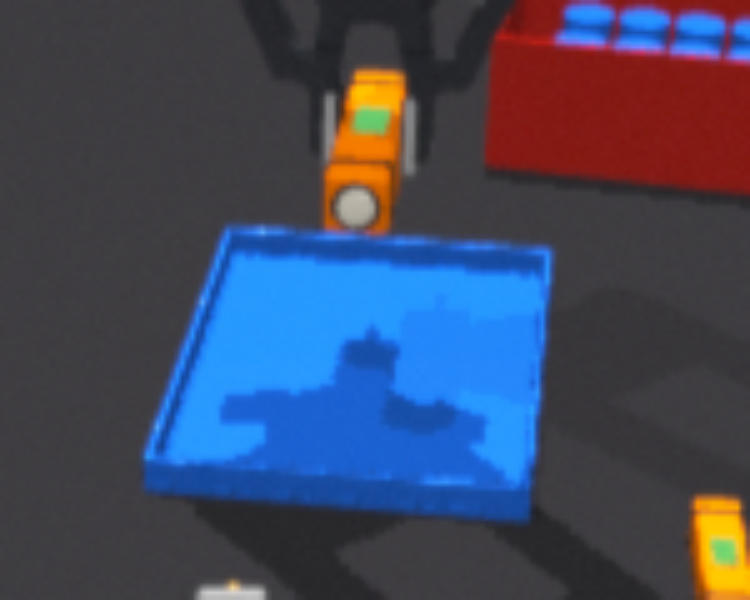

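The side view shows the bar level above the tray, with the button at crop (355,207) now nearly flush. I'm lowering it.

```bash
python3 -m jog '[25,-1,1,0,0, 50,-2,2,0,0, 72,-2,2,0,0, 88,-2,2,0,0, 96,-2,2,0,0]'
python3 -m jog '[2,0,0,0,0, 4,0,0,0,0, 6,0,0,0,0, 7,0,0,0,0, 7,0,0,0,0]'
```

```text
time_s: 9.4
eef_pos: [0.5565, -0.3005, 0.0176]
eef_rot: [0.521, 0.477, 0.523, -0.477]
wrist_force: [-0.4, 0.1, -1.1]
opening: 0.339
time_s: 9.9
eef_pos: [0.5575, -0.3016, 0.0128]
eef_rot: [0.522, 0.477, 0.522, -0.477]
wrist_force: [0.7, 0.1, -0.7]
opening: 0.341
```

```bash
python3 -m jog '[1,0,0,0,0, 2,0,0,0,0, 2.5,0,0,0,0, 2.5,0,0,0,0, 2.5,0,0,0,0]'
python3 -m jog '[0,0,0,0,60, 0,0,0,0,80, 0,0,0,0,80, 0,0,0,0,80, 0,0,0,0,80]'
python3 -m jog '[-5,0,0,0,80, -25,0,0,0,80, -65,0,0,0,80, -110,0,0,0,80, -150,0,0,0,80]'
python3 -m jog '[0,0,-45,0,80, 0,0,-90,0,80, 0,0,-135,0,80, 0,0,-180,0,80, 0,0,-225,0,80]'
python3 -m jog '[0,-40,0,0,80, 0,-80,0,0,80, 0,-120,0,0,80, 0,-120,0,0,80, 0,-120,0,0,80]'
python3 - <<'E'
from h import *
s=optics.camera("side")[:,:,::-1];t=optics.camera("top")[:,:,::-1]
cv2.imwrite("pics/end.png",np.hstack([cv2.resize(s[90:180,265:385],(400,300)),cv2.resize(t[115:240,375:540],(400,300))]))
cv2.imwrite("pics/endtop.png",t)
E
```

```text
time_s: 10.4
eef_pos: [0.5572, -0.3014, 0.01]
eef_rot: [0.522, 0.477, 0.522, -0.477]
wrist_force: [-0.8, 0.2, 2.0]
opening: 0.337
time_s: 10.9
eef_pos: [0.5572, -0.3014, 0.0098]
eef_rot: [0.522, 0.477, 0.522, -0.477]
wrist_force: [0.1, 0.8, 0.6]
opening: 0.8
time_s: 11.4
eef_pos: [0.5573, -0.3015, 0.1622]
eef_rot: [0.522, 0.477, 0.521, -0.477]
wrist_force: [-0.2, -0.4, 0.7]
opening: 0.799
time_s: 11.9
eef_pos: [0.5368, -0.0757, 0.1604]
eef_rot: [0.522, 0.477, 0.521, -0.477]
wrist_force: [0.3, 0.3, 0.5]
opening: 0.805
time_s: 12.4
eef_pos: [0.4176, -0.0882, 0.1605]
eef_rot: [0.522, 0.478, 0.521, -0.477]
wrist_force: [1.3, 0.2, -1.1]
opening: 0.803
```

View pics/end.png

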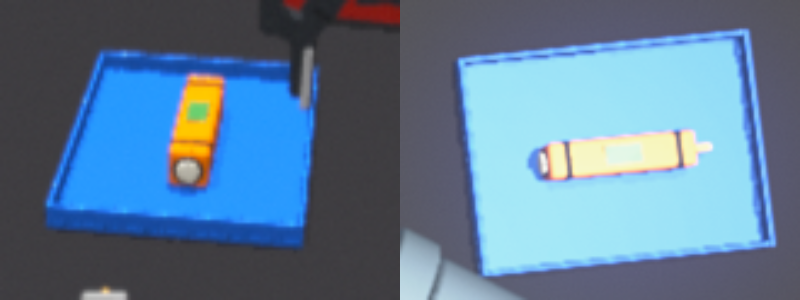

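The tester lies flat near the tray centre: top crop (620,155), with the tray centre at about (617,153). The button is in and the gripper is clear, so I'm handing in.

```bash
python3 -c "
from bench import hand_in
print(hand_in())"
```

```text
the job is handed in; nothing more can be done
None
```

The middle-sized orange tester is switched on and lying in the blue tray, and I handed the job in at about 12.5 s of the 54 s allowed. `hand_in` reported no verdict.

- **Button:** I lifted the tester to about 55 mm and pushed it squarely against the front face of the earth block. It gave steadily at about 4 N, then hit the hard stop at 13.8 N. The gripper tip was then 64–65 mm from the face, which matches a button that is fully in. I had no direct reading of the button joint, but the pictures afterwards also show it nearly flush.
- **Tray:** I lowered the tester until it just touched the floor (2 N), then released it and withdrew. The last pictures show it flat, within about 1 cm of the tray's centre, with the gripper clear and the wrist force near zero.
- **Grey and green testers:** I kept the path clear of both, but did not measure them again at the end.
- **Disagreements:** My two rough tray measurements differed by about 13 mm. I used the top camera, whose tray dimensions matched the given sizes.

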